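# Match two spring clips to their recipe cards and hold the large one open at its card

### The arm

A 7-joint arm with a two-finger parallel gripper is mounted at the origin on a cart in front of the work surface, level with it; the furniture and walls round the work are solid. World frame = base frame: x ahead of the robot, y to its left, z up, the work surface at z = 0. Lengths are in m, angles in rad, forces in N, time in s.
With the tool pointing down it reaches from about 0.425 to 0.925 m from the base axis. Payload 6.8 kg.
Tool frame: the origin (TCP) lies at the very end of the fingers, on their centre line; the grasp point (between the pads) lies 19 mm behind it; z points along the fingers, y is the line along which they close (so a half turn about z gives the same grasp; the last joint's range is limited). The gripper opens to 85 mm and grips with 20 to 120 N. Pads are 22 mm wide; open, the fingers measure 114 mm over their backs; the gripper's body (76 mm by 85 mm) begins 54 mm behind the grasp point. The pads swing forward as they close: fully open they stand 13 mm farther back than shut.
Start: joints at [1.026, 0.477, 0.022, 1.555, -0.011, 1.109, -0.083], TCP at [0.286, -0.612, 0.231] pointing down, gripper open.
Joint ranges: [-2.96, 2.96], [-0.34, 2.1], [-1.41, 1.46], [0.24, 2.44], [-1.37, 4.51], [0.17, 1.92], [-2.96, 2.96]. Speed limits (rad/s): [2.39, 2.39, 3.14, 3.14, 3.14, 3.14, 3.14].

### API

Orientations are given as a unit quaternion [w, x, y, z].
In Python, from station import bot gives the robot as it stands. The module is installed in compiled form; this text tells all that it offers.
- The arm moves only by the shell command python3 -m jog 'ROWS' [OPENING] [FORCE]. ROWS is JSON, a list of rows, each a list of 4 numbers: the shift along the tool's x, y, z in cm, then the turn about the tool's z in rad. In form: [[x, y, z, spin], ...]. A call has 1 to 20 rows; each row is the pose to reach, as a shift and turn from the pose commanded when the call began, along the tool's axes at that moment; what a row does not reach only later rows make up. A row lasts 1/12 s, in which the tool goes at most 41.7 mm and 7.16 degrees, less where a joint would pass 70% of its speed; a pose out of reach is approached as far as the arm can. A call with a gripper value outside its range is refused whole. OPENING is the closure, from -1 (fully open) to 1 (shut), set as the call begins (- or left out, the last holds). The fingers move at their own pace and stop on an object; FORCE is the grip in N (left out, the last holds). Time passes only in rows, so rows that repeat a pose let the fingers close. It gives the time, the measured TCP pose, the force, the opening and the grip force at its end, in the units of the state.
- bot.get_obs(): the state, without advancing time (a new reading comes with each control period).
- bot.read_camera(name): name is "side" or "top"; returns a dict with "pixels" (384x512x3 uint8, red, green, blue), "depth" (384x512 float32, m along the optical axis (not along the pixel's ray), 0 where there is no reading), "fovy" (degrees; the focal length in pixels is half the picture's height over the tangent of half this angle, whatever the lens; pixels are square), "cx", "cy" (the principal point, pixels), "pose" (4x4, takes a point from camera to world coordinates). Camera axes: x right, y down, z forward; pixel columns grow to the right and rows downward; lengths in m; the calibration is good to about 2 mm. A picture is of the moment at which its call begins.
- bot.hand_in(): hands the job in; it is judged then, once.
The state is a dict: "t": time; "q": joint angles; "joint_vel": joint speeds; "joint_torque": joint torques, N m; "eef_pos": TCP position; "tool_rot": TCP orientation; "contact_force": force on the tool from outside, world axes, zero at the start; "torque": the same for the moment, N m; "gripper_width": opening from 0.0 (shut) to 1.0 (fully open); "grasp_force": force on a finger pad.
Only numpy, scipy, OpenCV 4.12 (cv2) and the standard library are available. Lean on these libraries where they do the work, as an engineer would, in place of code of your own. Each camera call takes 0.05 s, during which the arm holds its last target. There are 200 camera calls.

### The job

Give each of the two recipe cards the clip of its size: first lay the small clip flat in the tray of the small card's stand and let go. Then squeeze the large clip wide open by its tails, lift it, and bring its gaping jaws around an upright side edge of the large card without knocking it, the edge well inside the jaws and neither jaw touching it, so that I can slip a list in. Finish while still holding it there in the air, wide open and still, and leave the other things on the worktop where they are.

Things in the scene. Friction and masses are not known exactly. Their poses are not given: they have to be found in the camera images.
- big_clip: large steel spring clip, 44 mm high, about 70 g, on its flank: hinge upright. Origin on the hinge axis at its underside, z up, x to the jaws (frame of half a, at +y). Two flat tails 46 mm long run to -x in a V (each 0.3 rad off x when shut), two flat jaws 42 mm long to +x; shut, these are parallel, 14 mm over their outer faces. Starts shut, jaws away from the robot within 0.6 rad.
- big_clip_jaw (a joint): opening angle between the large clip's halves, rad: 0 shut, 0.6 wide open at a stop; count it wide open from 0.5. Squeezing the tails opens the jaws, a spring shuts them: 10 to 12 N on each tail opens it fully; the tails are then parallel, 14 mm over their outer faces, the lips gape about 24 mm.
- big_clip_tip_a (a point): on the large clip, at the lip of jaw a: inner face, 3 mm back from the tip, half way up the clip (22 mm above its underside). The lips are 6 mm long; behind them the jaws leave a hollow, and the spring core fills the last 5 mm before the hinge, so a card edge 10 to 25 mm inside the tips is well within the jaws.
- big_clip_tip_b (a point): the same point on jaw b; the middle between both tip points lies on the clip's mid-line, 39 mm from the hinge when shut
- big_clip_tail_a (a point): on the large clip, the outer face of tail a, 30 mm from the hinge, half way up the clip: the place to squeeze
- big_clip_tail_b (a point): the same point on tail b; the two points are 31 mm apart when shut and 14 mm when wide open
- small_clip: small steel spring clip, 24 mm high, about 35 g, on its flank: hinge upright. Origin on the hinge axis at its underside, z up, x to the jaws (frame of half a, at +y). Two flat tails 30 mm long run to -x in a V (each 0.3 rad off x when shut), two flat jaws 28 mm long to +x; shut, these are parallel, 12 mm over their outer faces. Starts shut, jaws away from the robot within 0.6 rad.
- small_clip_jaw (a joint): opening angle of the small clip, rad: 0 shut, 0.6 wide open; a spring shuts it, and about 10 N on the tails opens it. Gripped by the outer faces of its jaws it stays shut and can be carried so.
- big_stand: stand of the large card: wooden foot 138 x 120 mm with a stiff brown card upright in it, fixed. Origin on the worktop under the card's middle; card in the plane x = 0, 3 mm thick, 160 mm wide along y (side edges at y = +-80 mm), from 10 to 135 mm above the worktop, z up. Cheeks 22 mm high, 70 mm wide hold it. In front (-x, robot's side) lies an open tray.
- small_stand: stand of the small card: wooden foot 138 x 120 mm with a stiff brown card upright in it, fixed. Origin on the worktop under the card's middle; card in the plane x = 0, 3 mm thick, 90 mm wide along y (side edges at y = +-45 mm), from 10 to 85 mm above the worktop, z up. Cheeks 22 mm high, 70 mm wide hold it. In front (-x, robot's side) lies an open tray.
- small_stand_tray (a point): centre of the tray floor of the small card's stand, 75 mm in front of the card and 8 mm above the worktop. The tray is 76 mm deep (x of the stand) and 112 mm wide (y) inside; its rim, 4 mm thick, stands 8 mm above the floor. The large card's stand has the same tray.
- garlic: a garlic bulb, about 53 mm across and 53 mm high; stands loose on the worktop; a bystander, leave it alone. Origin at its underside
- lemon: a lemon, 71 x 53 mm, 51 mm high; stands loose on the worktop; a bystander, leave it alone. Origin at its underside
- salt: a small clear salt shaker with a grey top, 44 mm across, 90 mm high, at the back near the wall cabinet (which hangs from 0.44 m up over x beyond 0.52 m and y above -0.11 m: keep the wrist clear of it); stands loose on the worktop; a bystander, leave it alone. Origin at its underside
- spice: a spice jar with a black lid, 41 mm across, 105 mm high; stands loose on the worktop; a bystander, leave it alone. Origin at its underside
- apple: a green apple, 71 mm across, 65 mm high; stands loose on the worktop; a bystander, leave it alone. Origin at its underside
There are look-alikes about, which are no part of the job. What is shaped like the small_clip but green is not meant.

How it is judged:
By the outcome, as a careful person would: the job done as asked, in the order asked, and still so for the second after the job is handed in, while the arm keeps its last pose, push and grip.
It also fails if it takes over 54 s, if anything falls off the work surface, if the arm or the gripper's body presses on something with over 40 N, if the wrist force passes 120 N, or if a joint passes its speed limit or range.

## Working session

There is one attempt and no reset: what is moved stays moved. The work goes in short steps, Python scripts to look and compute and a shell command to move; the robot and the scene stay as the last step left them, time stands still between calls to the robot, and variables do not carry over. Pictures are saved under pics/ and viewed, at most 12 in all, crops included, and the job is handed in when it is done.

```bash
mkdir -p pics; cat > h.py <<'E'
import numpy as np, cv2, pickle
from station import bot
def grab(n):
    c=bot.read_camera(n); pickle.dump(c,open(f'pics/{n}.pkl','wb')); return c
def load(n): return pickle.load(open(f'pics/{n}.pkl','rb'))
def world(c,u,v,z=None):
    f=c['pixels'].shape[0]/2/np.tan(np.radians(c['fovy'])/2)
    r=np.array([(u-c['cx'])/f,(v-c['cy'])/f,1.]);P=np.array(c['pose'])
    d=c['depth'][int(round(v)),int(round(u))] if z is None else (z-P[2,3])/(P[:3,:3]@r)[2]
    return P[:3,:3]@(r*d)+P[:3,3]
def pix(c,p):
    f=c['pixels'].shape[0]/2/np.tan(np.radians(c['fovy'])/2);P=np.array(c['pose'])
    q=P[:3,:3].T@(np.array(p)-P[:3,3]); return q[0]/q[2]*f+c['cx'],q[1]/q[2]*f+c['cy']
E
python3 - <<'E'
from h import *
ims=[]
for n in('side','top'):
    c=grab(n); print(n,np.round(c['pose'],3).tolist(),c['fovy'],c['cx'],c['cy'])
    cv2.imwrite(f'pics/{n}0.png',cv2.resize(c['pixels'][...,::-1],(800,600),interpolation=cv2.INTER_CUBIC))
print(bot.get_obs())
E
```

```text
side [[0.816, -0.32, 0.48, -0.02], [-0.577, -0.48, 0.661, -0.779], [0.019, -0.817, -0.577, 0.744], [0.0, 0.0, 0.0, 1.0]] 44.08815452734374 260.430667482124 198.76235958661968
top [[0.014, -0.991, 0.133, 0.402], [-0.999, -0.017, -0.027, 0.029], [0.029, -0.133, -0.991, 1.115], [0.0, 0.0, 0.0, 1.0]] 55.24188664680874 253.48930118646132 187.822000058035
{'t': 0.1, 'q': array([ 1.0258741 ,  0.47767504,  0.02234333,  1.55632749, -0.0114659 ,
        1.10923195, -0.08311822]), 'joint_vel': array([-1.15024223e-03, -1.42845199e-03,  9.62282329e-04, -2.67272035e-03,
        6.38768882e-04, -3.08914445e-05, -5.81823822e-04]), 'joint_torque': array([ 4.24347381e-03, -5.97759283e+01,  1.61348607e+00, -2.81953812e+01,
        1.28523240e-02,  4.97762507e-03, -3.84472912e-06]), 'eef_pos': array([ 0.28534053, -0.61117584,  0.23046195]), 'tool_rot': array([-7.20774106e-04,  9.76240873e-01,  2.16686835e-01, -2.30786043e-04]), 'contact_force': array([-0.93264716,  0.06339117, -0.07966372]), 'torque': array([ 0.02853333, -0.03100661, -0.01323983]), 'grasp_force': 0.0, 'gripper_width': 1.001625427875314}
```

View pics/top0.png

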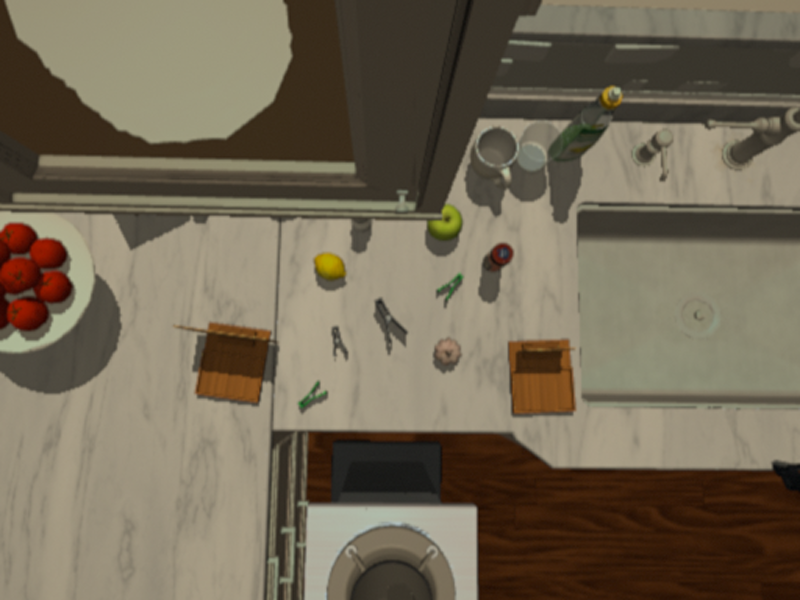

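View pics/side0.png

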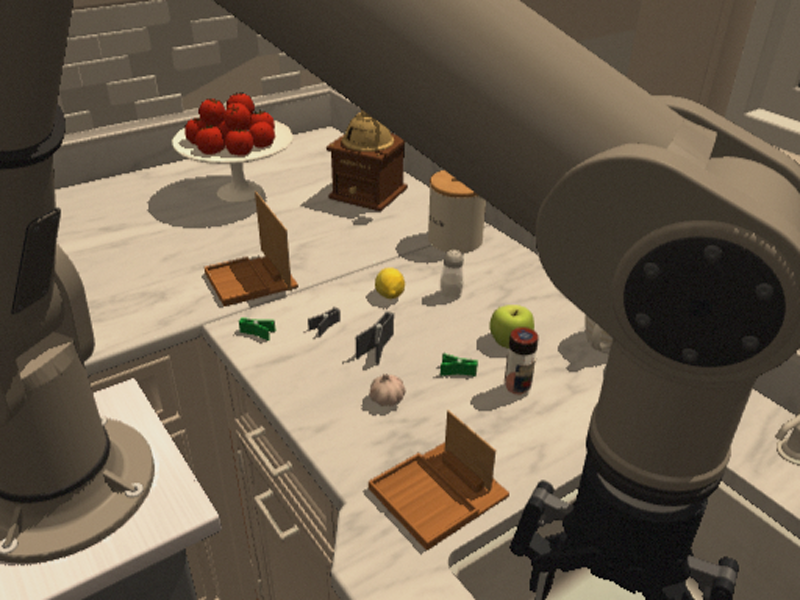

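The top view shows the large stand at (235,360) and the small stand at (542,375). The dark clips are at (340,343) small and (390,325) large; the green look-alikes are at (313,396) and (450,289). Next I enlarge the clips and fit the cards from depth.

```bash
python3 - <<'E'
from h import *
def cloud(c):
    f=c['pixels'].shape[0]/2/np.tan(np.radians(c['fovy'])/2);P=np.array(c['pose']);d=c['depth']
    v,u=np.indices(d.shape); X=np.stack([(u-c['cx'])/f*d,(v-c['cy'])/f*d,d],-1)
    return X@P[:3,:3].T+P[:3,3]
t,s=load('top'),load('side')
for n,c in(('top',t),('side',s)):
    W=cloud(c); ok=c['depth']>0
    for name,(x0,x1,y0,y1,zt) in dict(big=(.4,.62,.14,.45,.135),small=(.3,.62,-.42,-.15,.085)).items():
        m=ok&(W[...,0]>x0)&(W[...,0]<x1)&(W[...,1]>y0)&(W[...,1]<y1)&(W[...,2]>.035)&(W[...,2]<zt+.015)
        p=W[m]; 
        if len(p)<5: print(n,name,'few');continue
        r=cv2.minAreaRect((p[:,:2]*1000).astype(np.float32)); print(n,name,len(p),np.round(p[:,2].max(),3),np.round(cv2.boxPoints(r)).tolist())
    m=ok&(abs(W[...,2])<.03)&(W[...,0]>.35)&(W[...,0]<.6)&(abs(W[...,1]-.05)<.15); print(n,'table z',np.median(W[m][:,2]))
cr=lambda c,u,v,w,h,k:cv2.resize(c['pixels'][v:v+h,u:u+w,::-1],None,fx=k,fy=k,interpolation=cv2.INTER_CUBIC)
a=np.hstack([cr(t,200,180,66,66,6),cr(s,192,185,66,66,6)])
b=np.hstack([cr(t,105,195,66,66,3),cr(t,315,205,66,66,3),cr(s,122,122,66,66,3),cr(s,232,258,99,99,2)])
cv2.imwrite('pics/c1.png',np.vstack([a,b]))
E
```

```text
top big 180 0.138 [[387.0, 326.0], [538.0, 91.0], [623.0, 145.0], [472.0, 380.0]]
top small 128 0.1 [[401.0, -269.0], [448.0, -325.0], [626.0, -177.0], [579.0, -121.0]]
top table z -0.0006991577454269482
side big 617 0.141 [[384.0, 328.0], [528.0, 91.0], [616.0, 144.0], [472.0, 382.0]]
side small 1022 0.1 [[402.0, -262.0], [445.0, -327.0], [624.0, -209.0], [581.0, -144.0]]
side table z 0.002889130256679917
```

View pics/c1.png

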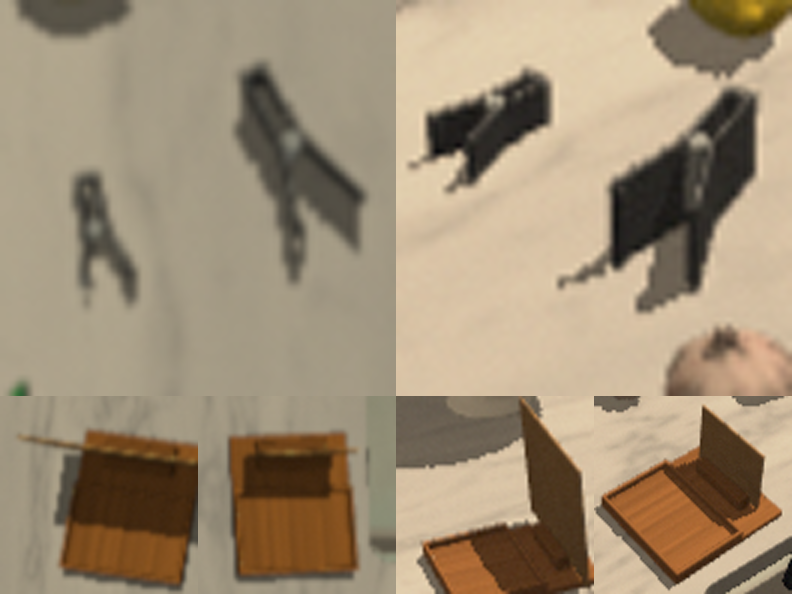

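The crop shows the large clip's hinge at (290,140) with jaws toward upper left, and the small clip's hinge at (95,225) with jaws nearly straight ahead. The side view shows the tail ends clearly. Next I fit both poses with both views.

```bash
cat >> h.py <<'E'
from scipy.optimize import least_squares
def clip(p,L,J,t,w,h):  # p=x,y,th -> dict of keypoints (x,y) fn
    x,y,th=p
    R=np.array([[np.cos(th),-np.sin(th)],[np.sin(th),np.cos(th)]])
    g=lambda a,b,z:np.r_[R@[a,b]+[x,y],z]
    return dict(H=g(0,0,h),T=g(J,0,h),B=g(J,-w/2,0),A=g(J,w/2,h),
      at=g(-L*np.cos(.3),L*np.sin(.3)+w*.3,h),ab=g(-L*np.cos(.3),L*np.sin(.3)+w*.3,0),
      bt=g(-L*np.cos(.3),-L*np.sin(.3)-w*.3,h),bb=g(-L*np.cos(.3),-L*np.sin(.3)-w*.3,0))
def cloud(c):
    f=c['pixels'].shape[0]/2/np.tan(np.radians(c['fovy'])/2);P=np.array(c['pose']);d=c['depth']
    v,u=np.indices(d.shape); X=np.stack([(u-c['cx'])/f*d,(v-c['cy'])/f*d,d],-1)
    return X@P[:3,:3].T+P[:3,3]
E
python3 - <<'E'
from h import *
t,s=load('top'),load('side')
T=lambda a,b:((a+.5)/6-.5+200,(b+.5)/6-.5+180)
S=lambda a,b:((a-396+.5)/6-.5+192,(b+.5)/6-.5+185)
obs={'big':([.51,.04,.48],(.046,.042,0,.014,.044),[(t,'H',T(290,140)),(t,'T',T(257,70)),(t,'bt',T(361,197)),
 (s,'at',S(613,183)),(s,'ab',S(613,265)),(s,'bb',S(692,290)),(s,'B',S(757,170)),(s,'T',S(740,90)),(s,'H',S(702,137))]),
 'small':([.45,.12,.1],(.030,.028,0,.012,.024),[(t,'H',T(95,225)),(t,'T',T(88,175)),
 (s,'at',S(428,113)),(s,'ab',S(430,155)),(s,'bt',S(468,143)),(s,'bb',S(470,185)),(s,'B',S(550,118)),(s,'T',S(537,72)),(s,'H',S(494,100))])}
ims={id(c):cv2.resize(c['pixels'][...,::-1],None,fx=6,fy=6,interpolation=cv2.INTER_CUBIC) for c in(t,s)}
for n,(p0,a,o) in obs.items():
    fun=lambda p:np.ravel([np.subtract(pix(c,clip(p,*a)[k]),uv) for c,k,uv in o])
    r=least_squares(fun,p0,loss='soft_l1',f_scale=.7)
    # per-camera fit too
    print(n,np.round(r.x,4)); print([(k,np.round(e,1).tolist()) for (c,k,_),e in zip(o,fun(r.x).reshape(-1,2))])
    # triangulated hinge height from both views
    rays=[(np.array(c['pose'])[:3,3],world(c,*uv,z=0)) for c,k,uv in o if k=='H']
    (o1,e1),(o2,e2)=rays;d1=e1-o1;d2=e2-o2
    k=np.linalg.lstsq(np.c_[d1,-d2],o2-o1,rcond=None)[0];print(' hinge top tri',np.round(o1+d1*k[0],4),np.round(o2+d2*k[1],4))
    for c in(t,s):
        for kk,q in clip(r.x,*a).items():
            u=pix(c,q); cv2.circle(ims[id(c)],(int(u[0]*6+3),int(u[1]*6+3)),3,(0,0,255) if kk[0]!='a' else (255,255,0),-1)
cv2.imwrite('pics/c2.png',np.hstack([ims[id(t)][1080:1476,1200:1596],ims[id(s)][1110:1506,1152:1548]]))
print('big card',world(t,111,208.7,.135),world(t,175.7,219.3,.135)); print('small',world(t,332.3,222,.085),world(t,367.7,223.3,.085))
for n,c in(('top',t),('side',s)):
    W=cloud(c).reshape(-1,3);W=W[c['depth'].ravel()>0]
    for nm,(x0,x1,y0,y1,z0,z1) in dict(big=(.38,.56,.17,.42,.06,.145),small=(.38,.49,-.42,-.18,.04,.092)).items():
        p=W[(W[:,0]>x0)&(W[:,0]<x1)&(W[:,1]>y0)&(W[:,1]<y1)&(W[:,2]>z0)&(W[:,2]<z1)]
        if len(p)>4:print(n,nm,len(p),np.round(p[:,2].max(),3),np.round(cv2.boxPoints(cv2.minAreaRect((p[:,:2]*1000).astype(np.float32)))).tolist(),
           np.round(cv2.fitLine(p[:,:2].astype(np.float32),cv2.DIST_HUBER,0,.001,.001).ravel(),4))
E
```

```text
big [0.5024 0.0169 0.5243]
[('H', [-0.3, -0.5]), ('T', [-1.8, -1.3]), ('bt', [0.5, 0.1]), ('at', [-0.3, 0.2]), ('ab', [0.1, 0.7]), ('bb', [-0.3, 0.5]), ('B', [0.0, 0.5]), ('T', [0.5, -0.7]), ('H', [-0.5, 0.2])]
 hinge top tri [0.5007 0.016  0.0457] [0.5025 0.015  0.0458]
small [0.459  0.1123 0.253 ]
[('H', [-0.4, 0.0]), ('T', [-1.3, -0.8]), ('at', [-0.3, 0.8]), ('ab', [-0.1, 1.3]), ('bt', [-0.2, -0.4]), ('bb', [-0.0, 0.1]), ('B', [0.3, 0.7]), ('T', [0.5, 0.1]), ('H', [0.1, 0.0])]
 hinge top tri [0.4591 0.1112 0.0248] [0.4584 0.1116 0.0248]
big card [0.47123499 0.37900177 0.135     ] [0.44582714 0.20766623 0.135     ]
small [ 0.44705892 -0.22190068  0.085     ] [ 0.44488642 -0.32239442  0.085     ]
top big 110 0.138 [[452.0, 223.0], [455.0, 223.0], [475.0, 380.0], [472.0, 380.0]] [0.1234 0.9924 0.4588 0.269 ]
top small 50 0.088 [[442.0, -234.0], [446.0, -324.0], [449.0, -324.0], [445.0, -234.0]] [ 0.0415 -0.9991  0.4449 -0.2758]
side big 471 0.141 [[449.0, 220.0], [454.0, 219.0], [475.0, 381.0], [469.0, 382.0]] [0.126  0.992  0.4605 0.2961]
side small 602 0.089 [[438.0, -235.0], [443.0, -326.0], [449.0, -326.0], [444.0, -235.0]] [ 0.0492 -0.9988  0.4432 -0.2834]
```

View pics/c2.png

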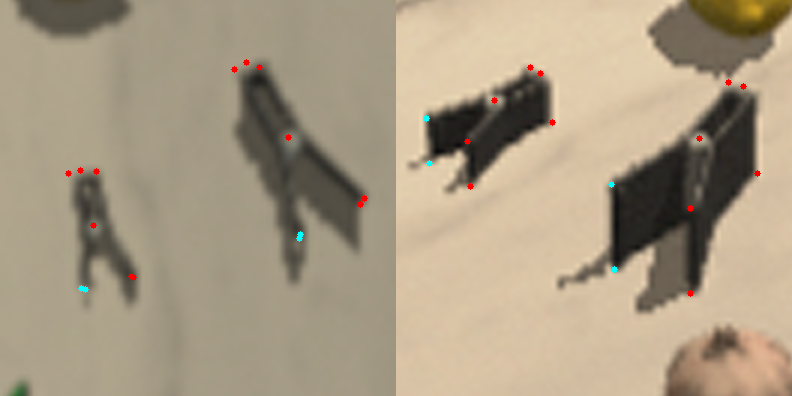

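The fit matches the tails well. The jaw tips sit slightly left, so the true headings are a bit smaller. I'll move toward the small clip now and refine the fit on the way.

```bash
python3 -m jog '[[4,0,0,0],[8,-0.5,0,0.1],[12,-1,0,0.2],[16,-1.5,0,0.2],[19.6,-2,0,0.2],[21,-6,0,0.2],[23,-9.5,0,0.2],[25,-13,0,0.2],[27,-16.5,0,0.2],[29,-20,0,0.2],[31,-23.5,0,0.2],[33,-27.5,0,0.2],[35,-31,0,0.2],[37,-34.5,0.5,0.2],[39,-38,1,0.2],[41,-42,2,0.2],[43,-46,3,0.2],[44.5,-50,4,0.2],[46,-54,5,0.2],[48,-57.7,6,0.2]]' -0.2
python3 - <<'E'
from h import *
t,s=load('top'),load('side')
T=lambda a,b:((a+.5)/6-.5+200,(b+.5)/6-.5+180)
S=lambda a,b:((a-396+.5)/6-.5+192,(b+.5)/6-.5+185)
obs={'big':([.51,.04,.48],(.046,.042,0,.023,.044),[(t,'H',T(290,140)),(t,'T',T(256,70)),(t,'bt',T(361,197)),
 (s,'at',S(613,183)),(s,'ab',S(613,265)),(s,'bb',S(692,290)),(s,'T',S(740,90)),(s,'H',S(702,137))]),
 'small':([.45,.12,.1],(.030,.028,0,.02,.024),[(t,'H',T(95,225)),(t,'T',T(88,173)),(t,'at',T(84,286)),(t,'bt',T(127,278)),
 (s,'at',S(428,113)),(s,'ab',S(430,155)),(s,'bt',S(468,143)),(s,'bb',S(470,185)),(s,'T',S(537,72)),(s,'H',S(494,100))])}
for n,(p0,a,o) in obs.items():
    def fun(p):
        e=np.array([np.subtract(pix(c,clip(p[:3],*a)[k]),uv)-(p[3:5] if c is t else p[5:]) for c,k,uv in o]); return np.r_[e.ravel(),p[3:]]
    r=least_squares(fun,p0+[0]*4); print(n,np.round(r.x,4),[(k,np.round(e,1).tolist()) for (c,k,_),e in zip(o,fun(r.x)[:-4].reshape(-1,2))])
E
```

```text
t: 1.77
eef_pos: [0.4748, 0.1021, 0.174]
tool_rot: [0.0, 0.993, 0.118, -0.0]
contact_force: [1.0, -0.4, 0.3]
gripper_width: 0.591
grasp_force: 0.0
big [ 0.5022  0.0165  0.5113 -0.0314 -0.4608 -0.2486  0.1797] [('H', [-0.1, 0.0]), ('T', [-1.3, -0.8]), ('bt', [1.4, 0.4]), ('at', [-1.1, -0.2]), ('ab', [-0.7, 0.2]), ('bb', [0.8, 0.8]), ('T', [1.0, -0.7]), ('H', [-0.2, 0.2])]
small [ 0.4592  0.1116  0.2094 -0.2073 -0.1288  0.0359  0.2796] [('H', [0.1, 0.1]), ('T', [-0.5, -0.5]), ('at', [-1.3, 0.5]), ('bt', [1.5, -0.2]), ('at', [-0.9, -0.0]), ('ab', [-0.7, 0.4]), ('bt', [0.1, -0.3]), ('bb', [0.3, 0.2]), ('T', [1.0, 0.1]), ('H', [0.2, -0.2])]
```

```bash
python3 -m jog '[[-0.1,-0.1,3,0.03],[-0.1,-0.1,6,0.03],[-0.1,-0.1,9,0.03],[-0.1,-0.1,10.5,0.03],[-0.1,-0.1,10.5,0.03],[-0.1,-0.1,10.5,0.03]]'
python3 - <<'E'
from h import *
c=grab('side'); t=grab('top'); a=c['pixels'][150:250,150:283,::-1]
k=t['pixels'][150:250,170:303,::-1]
cv2.imwrite('pics/d1.png',np.hstack([cv2.resize(a,(400,300)),cv2.resize(k,(400,300))]))
E
```

```text
t: 2.27
eef_pos: [0.4742, 0.1011, 0.0691]
tool_rot: [0.0, 0.995, 0.103, -0.001]
contact_force: [0.6, -0.4, 0.5]
gripper_width: 0.597
grasp_force: 0.0
```

View pics/d1.png

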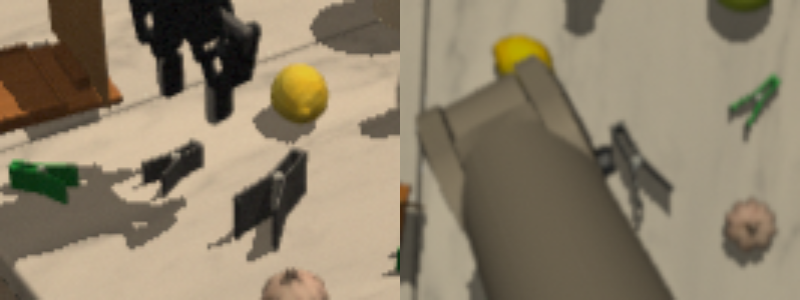

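The fingertips at (170,90) and (215,105) are still left of and behind the small clip at (172,160). The measured y is 14 mm short, so I shift first and then go down.

```bash
python3 -m jog '[[0.4,-1.4,0,0],[0.4,-1.4,2,0],[0.4,-1.4,4,0],[0.4,-1.4,5.5,0],[0.4,-1.4,6.2,0],[0.4,-1.4,6.2,0],[0.4,-1.4,6.2,0]]'
python3 - <<'E'
from h import *
c=grab('side'); a=c['pixels'][150:250,150:283,::-1]
cv2.imwrite('pics/d2.png',cv2.resize(a,(798,600),interpolation=cv2.INTER_CUBIC))
E
```

```text
t: 2.95
eef_pos: [0.4766, 0.1159, 0.0085]
tool_rot: [-0.0, 0.995, 0.103, 0.001]
contact_force: [0.3, 0.5, -0.1]
gripper_width: 0.597
grasp_force: 0.0
```

View pics/d2.png

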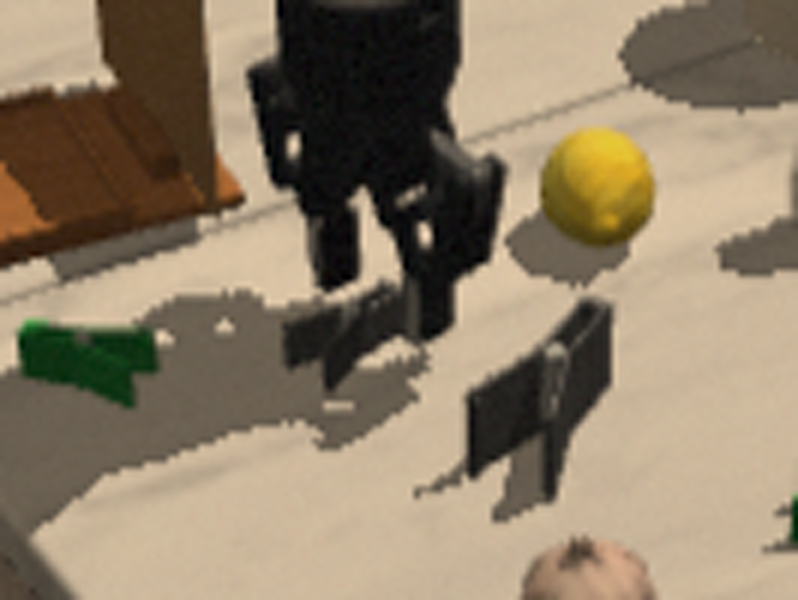

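The fingers at (335,250) and (435,300) straddle the small clip's jaws at (385,310). I close now and lift.

```bash
python3 -m jog '[[0,0,0,0],[0,0,0,0],[0,0,0,0],[0,0,0,0],[0,0,0,0],[0,0,0,0],[0,0,0,0],[0,0,0,0],[0,0,0,0],[0,0,0,0]]' 1 30 && python3 -m jog '[[0,0,-2,0],[0,0,-5,0],[0,0,-8,0],[0,0,-11,0],[0,0,-13,0],[0,0,-13,0]]'
```

```text
t: 3.83
eef_pos: [0.4764, 0.1159, 0.0083]
tool_rot: [-0.0, 0.995, 0.103, 0.001]
contact_force: [-1.8, 0.0, 5.3]
gripper_width: 0.122
grasp_force: 31.1
t: 4.33
eef_pos: [0.4785, 0.1166, 0.1419]
tool_rot: [-0.001, 0.995, 0.103, 0.004]
contact_force: [0.9, 0.2, 0.2]
gripper_width: 0.123
grasp_force: 30.6
```

```bash
python3 -m jog '[[-1,2,0,0],[-2.5,5.3,0,0.03],[-4.1,8.8,0,0.06],[-5.8,12.3,0,0.1],[-7.4,15.8,0,0.13],[-9,19.3,0,0.16],[-10.7,22.8,0,0.16],[-12.4,26.3,0,0.16],[-14,29.8,0,0.16],[-15.7,33.4,0,0.16],[-17,36.2,0,0.16],[-17.3,36.9,0,0.16],[-17.3,36.9,0,0.16],[-17.3,36.9,2,0.16],[-17.3,36.9,5,0.16],[-17.3,36.9,8,0.16],[-17.3,36.9,9,0.16],[-17.3,36.9,9,0.16]]'
python3 - <<'E'
from h import *
c=grab('side'); a=c['pixels'][230:355,215:345,::-1]
t=grab('top'); k=t['pixels'][190:290,290:394,::-1]
cv2.imwrite('pics/d3.png',np.hstack([cv2.resize(a,(400,384)),cv2.resize(k,(400,384))]))
E
```

```text
t: 5.83
eef_pos: [0.381, -0.2782, 0.0453]
tool_rot: [-0.002, 1.0, 0.025, -0.002]
contact_force: [-0.6, -0.1, -0.8]
gripper_width: 0.126
grasp_force: 30.5
```

View pics/d3.png

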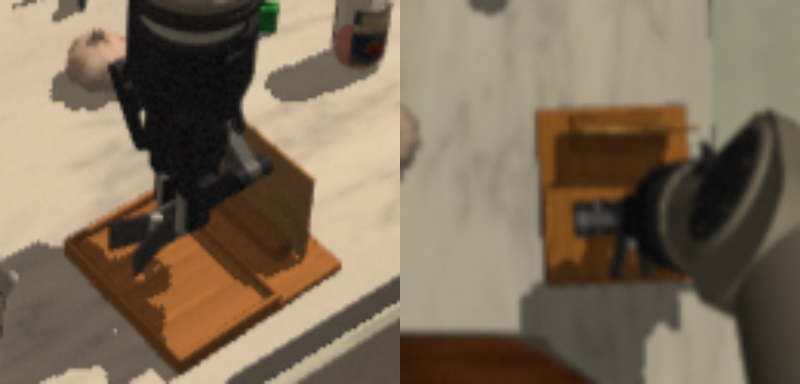

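The clip is held above the tray with its tails at (130,245), inside the rim, and it clears the card at (290,200). I lower it now.

```bash
python3 -m jog '[[-0.1,0,1,0],[-0.1,0,1.8,0],[-0.1,0,2.3,0],[-0.1,0,2.6,0],[-0.1,0,2.75,0],[-0.1,0,2.75,0],[-0.1,0,2.75,0]]'
```

```text
t: 6.52
eef_pos: [0.3814, -0.2811, 0.0201]
tool_rot: [0.0, 1.0, 0.023, 0.0]
contact_force: [0.1, 1.4, 0.2]
gripper_width: 0.125
grasp_force: 30.5
```

```bash
python3 -m jog '[[0,0,0.15,0],[0,0,0.25,0],[0,0,0.35,0],[0,0,0.4,0],[0,0,0.4,0],[0,0,0.4,0]]'
```

```text
t: 7.02
eef_pos: [0.3814, -0.281, 0.0163]
tool_rot: [0.0, 1.0, 0.023, 0.0]
contact_force: [-0.3, 0.8, 5.2]
gripper_width: 0.124
grasp_force: 31.1
```

```bash
python3 -m jog '[[0,0,0,0],[0,0,0,0],[0,0,0,0],[0,0,0,0],[0,0,0,0]]' 0.4 && python3 -m jog '[[0,0,-1,0],[0,0,-3,0],[0,0,-6,0],[0,0,-9,0],[0,0,-12,0],[0,0,-13,0]]'
```

```text
t: 7.43
eef_pos: [0.3812, -0.281, 0.016]
tool_rot: [-0.0, 1.0, 0.023, -0.0]
contact_force: [0.7, 0.5, 0.6]
gripper_width: 0.301
grasp_force: 0.0
t: 7.93
eef_pos: [0.3831, -0.2821, 0.1507]
tool_rot: [0.002, 1.0, 0.023, 0.003]
contact_force: [0.5, -0.4, 0.4]
gripper_width: 0.302
grasp_force: 0.0
```

```bash
cat > sil.py <<'E'
from h import *
from scipy.optimize import minimize
def boxes(p,h=.044,L=.046,J=.042,w=.0067,t=.002,o=0.,zz=0.):
    x,y,th=p;out=[]
    rot=lambda a:np.array([[np.cos(a),-np.sin(a)],[np.sin(a),np.cos(a)]])
    for s in(1,-1):
        j=np.array([[0,s*.001],[J,s*(w-.004)],[J,s*w],[0,s*w]])
        e=np.array([-L*np.cos(.3),s*(w+L*np.sin(.3))]);tl=np.array([[0,s*w],e,e-[0,s*t],[0,s*(w-2*t)]])
        for q in(j,tl):
            q=(q@rot(s*o/2).T)@rot(th).T+[x,y]; out.append(np.vstack([np.c_[q,np.full(4,zz)],np.c_[q,np.full(4,zz+h)]]))
    return out
K=4
def mask(c,bs,u0,v0,n):
    m=np.zeros((n*K,n*K),np.uint8)
    for b in bs:
        P=np.array([pix(c,q) for q in b]);P=((P-[u0,v0]+.5)*K*16-8)
        cv2.fillConvexPoly(m,cv2.convexHull(np.round(P).astype(np.int32)),1,shift=4)
    return m
E
python3 - <<'E'
from sil import *
s=grab('side');t=grab('top');u0,v0,n=215,190,50
g=cv2.cvtColor(s['pixels'],cv2.COLOR_RGB2GRAY)[v0:v0+n,u0:u0+n]
print(np.histogram(g,bins=range(0,260,15))[0])
M=(cv2.resize(g,None,fx=K,fy=K,interpolation=cv2.INTER_LINEAR)<75).astype(np.uint8)
nl,lab,st,_=cv2.connectedComponentsWithStats(M); i=1+np.argmax(st[1:,4]); M=(lab==i).astype(np.uint8); print(st[i])
f=lambda p:1-(M&mask(s,boxes(p),u0,v0,n)).sum()/(M|mask(s,boxes(p),u0,v0,n)).sum()
best=min((minimize(f,[.502,.0165,a],method='Nelder-Mead',options=dict(initial_simplex=[[.502,.0165,a],[.507,.0165,a],[.502,.021,a],[.502,.0165,a+.08]])) for a in(.38,.48,.56)),key=lambda r:r.fun)
print(best.x,best.fun); 
for a in np.arange(.36,.6,.04): print(round(a,2),round(minimize(lambda p:f([*p,a]),best.x[:2],method='Nelder-Mead',options=dict(initial_simplex=[best.x[:2],best.x[:2]+[.004,0],best.x[:2]+[0,.004]])).fun,3),end=' ')
D=lambda c,p,u,v,m,k:(lambda im:[cv2.polylines(im,[cv2.convexHull(np.int32([(np.array(pix(c,q))-[u,v]+.5)*k for q in b]))],True,(0,0,255),1) for b in boxes(p)] and im)(cv2.resize(c['pixels'][v:v+m,u:u+m,::-1],None,fx=k,fy=k,interpolation=cv2.INTER_CUBIC))
cr=cv2.resize(np.hstack([t['pixels'][200:280,300:400],s['pixels'][260:340,230:330]])[...,::-1],(800,320))[:200]
cv2.imwrite('pics/e1.png',np.vstack([np.hstack([D(s,best.x,215,190,50,8),D(t,best.x,225,180,50,8)]),cr]))
E
```

```text
[ 41 289 266  82  70  31 160  85  21  26  30  45 442 905   7   0   0]
[   51     0   149   186 11724]
[0.51673694 0.00423114 0.04584169] 0.4610547377447477
0.36 0.56 0.4 0.57 0.44 0.578 0.48 0.618 0.52 0.561 0.56 0.571
```

View pics/e1.png

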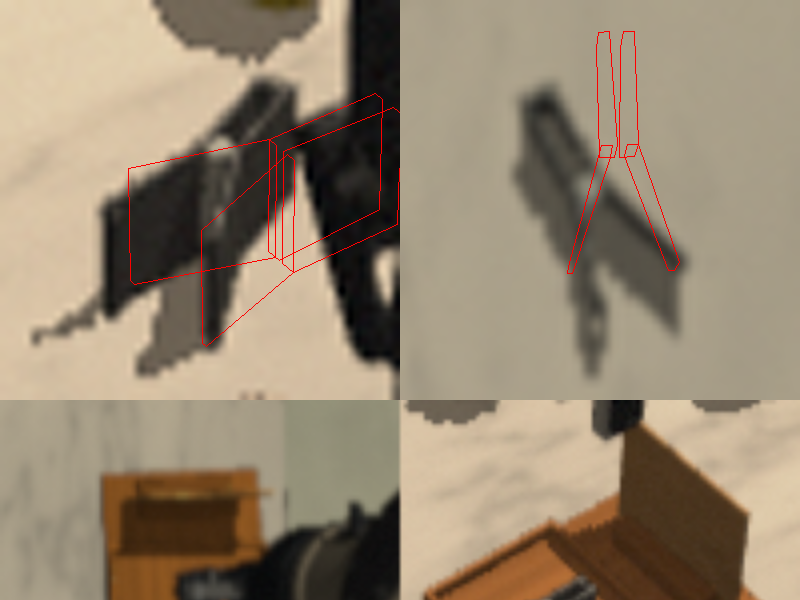

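The gripper spoiled the fit because it joined the clip's mask. I'll cut the right-hand part off and fit again.

```bash
python3 - <<'E'
from sil import *
s=load('side');u0,v0,n=215,190,50
g=cv2.cvtColor(s['pixels'],cv2.COLOR_RGB2GRAY)[v0:v0+n,u0:u0+n].copy(); g[:,38:]=200; g[:8]=200
M=(cv2.resize(g,None,fx=K,fy=K,interpolation=cv2.INTER_LINEAR)<82).astype(np.uint8)
M=cv2.morphologyEx(M,cv2.MORPH_CLOSE,np.ones((13,13),np.uint8))
nl,lab,st,_=cv2.connectedComponentsWithStats(M); i=1+np.argmax(st[1:,4]); M=(lab==i).astype(np.uint8); print(st[i])
f=lambda p:1-(M&mask(s,boxes(p),u0,v0,n)).sum()/(M|mask(s,boxes(p),u0,v0,n)).sum()
x=np.array([.502,.0165])
for a in np.arange(.32,.68,.04):
    r=minimize(lambda p:f([*p,a]),x,method='Nelder-Mead',options=dict(initial_simplex=[x,x+[.006,0],x+[0,.006]])); print(round(a,2),np.round(r.x,4),round(r.fun,3))
E
```

```text
[  51   41  100  133 6418]
0.32 [0.5035 0.0124] 0.326
0.36 [0.5034 0.0136] 0.289
0.4 [0.5035 0.0136] 0.246
0.44 [0.5014 0.014 ] 0.206
0.48 [0.4994 0.0136] 0.167
0.52 [0.4984 0.013 ] 0.16
0.56 [0.4996 0.0139] 0.179
0.6 [0.5011 0.0154] 0.209
0.64 [0.4999 0.0157] 0.256
```

```bash
python3 -m jog '[[1,-2,0,-0.05],[2,-5,0,-0.1],[3.2,-8.5,0,-0.2],[4.5,-12,0,-0.3],[5.8,-15.5,0,-0.4],[7.1,-19,0,-0.454],[8.5,-22.5,0,-0.454],[9.8,-25.8,0,-0.454],[10.75,-27.76,0,-0.454],[10.75,-27.76,2,-0.454],[10.75,-27.76,4.5,-0.454],[10.75,-27.76,5.5,-0.454],[10.75,-27.76,5.5,-0.454],[10.75,-27.76,5.5,-0.454]]' -0.5
python3 - <<'E'
from h import *
s=grab('side');t=grab('top')
a=cv2.resize(s['pixels'][160:250,185:305,::-1],(400,300),interpolation=cv2.INTER_CUBIC);b=cv2.resize(t['pixels'][195:285,300:420,::-1],(400,300),interpolation=cv2.INTER_CUBIC)
c=cv2.resize(s['pixels'][260:350,215:335,::-1],(400,300),interpolation=cv2.INTER_CUBIC);d=cv2.resize(t['pixels'][165:255,200:320,::-1],(400,300),interpolation=cv2.INTER_CUBIC)
cv2.imwrite('pics/e2.png',np.vstack([np.hstack([a,d]),np.hstack([c,b])]))
E
```

```text
t: 9.2
eef_pos: [0.4747, 0.001, 0.0903]
tool_rot: [-0.0, 0.969, 0.248, -0.001]
contact_force: [1.0, 0.5, 1.4]
gripper_width: 0.752
grasp_force: 0.0
```

View pics/e2.png

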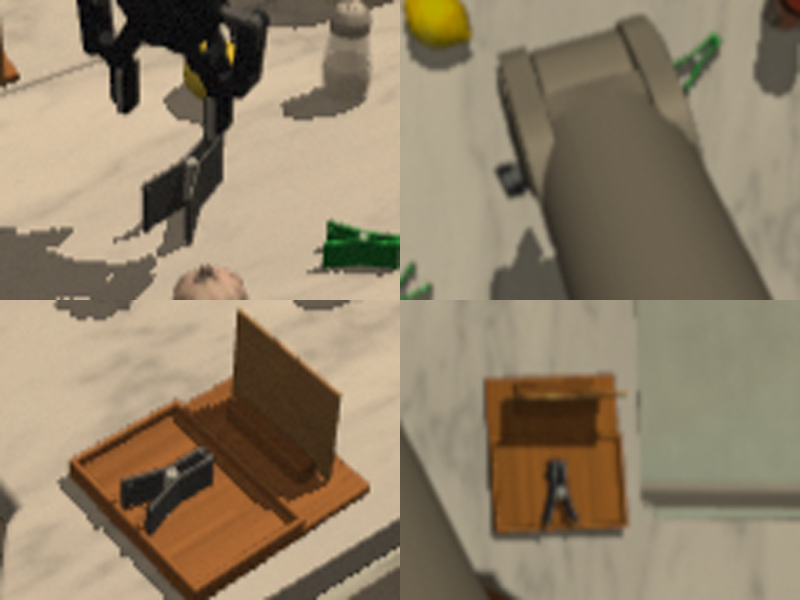

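The small clip lies flat in the tray at (165,485). The hand hovers over the large clip. I go down and squeeze.

```bash
python3 -m jog '[[0.05,0,2.5,0],[0.05,0,5,0],[0.05,0,7,0],[0.05,0,8,0],[0.05,0,8.3,0],[0.05,0,8.3,0],[0.05,0,8.3,0]]' && python3 -m jog '[[0,0,0,0],[0,0,0,0],[0,0,0,0],[0,0,0,0],[0,0,0,0],[0,0,0,0],[0,0,0,0],[0,0,0,0],[0,0,0,0],[0,0,0,0],[0,0,0,0],[0,0,0,0]]' 1 40
```

```text
t: 9.88
eef_pos: [0.4771, 0.0016, 0.0091]
tool_rot: [0.0, 0.969, 0.248, 0.001]
contact_force: [-0.4, -0.3, 0.2]
gripper_width: 0.746
grasp_force: 0.0
t: 10.88
eef_pos: [0.4774, 0.0016, 0.0094]
tool_rot: [0.0, 0.969, 0.248, 0.001]
contact_force: [-0.8, -0.3, 10.2]
gripper_width: 0.15
grasp_force: 40.2
```

```bash
python3 -m jog '[[0,0,-0.5,0],[0,0,-1.5,0],[0,0,-3,0],[0,0,-4.5,0],[0,0,-6,0],[0,0,-7.3,0],[0,0,-7.8,0],[0,0,-7.8,0],[0,0,-7.8,0]]' && python3 -m jog '[[0.2,-1,0,-0.07],[0.4,-2,0,-0.14],[0.6,-3,0,-0.21],[0.9,-4,0,-0.28],[1.1,-5,0,-0.35],[1.3,-6,0,-0.42],[1.5,-7,0,-0.49],[1.8,-8,0,-0.56],[2,-9,0,-0.63],[2.2,-10,0,-0.7],[2.5,-11,0,-0.77],[2.7,-12,0,-0.84],[2.88,-12.83,0,-0.9],[2.88,-12.83,0,-0.943],[2.88,-12.83,0,-0.943],[2.88,-12.83,0,-0.943],[2.88,-12.83,0,-0.943]]'
python3 - <<'E'
from h import *
s=grab('side');t=grab('top')
a=cv2.resize(s['pixels'][110:210,110:243,::-1],(798,600),interpolation=cv2.INTER_CUBIC)
cv2.imwrite('pics/f1.png',a)
for n,c in(('top',t),('side',s)):
    W=cloud(c).reshape(-1,3);W=W[c['depth'].ravel()>0]
    p=W[(W[:,0]>.4)&(W[:,0]<.5)&(W[:,1]>.125)&(W[:,1]<.3)&(W[:,2]>.05)&(W[:,2]<.145)&(W[:,1]<.215)]
    print(n,len(p),np.round(p.min(0),4) if len(p) else '',np.round(p.max(0),4) if len(p) else '')
    for y in np.arange(.125,.215,.005):
        q=p[(p[:,1]>=y)&(p[:,1]<y+.005)]
        if len(q): print(round(y,3),len(q),'x',np.round(np.percentile(q[:,0],[0,50,100]),3),'z',np.round([q[:,2].min(),q[:,2].max()],3))
    p=W[(W[:,0]>.4)&(W[:,0]<.56)&(W[:,1]>.205)&(W[:,1]<.4)&(W[:,2]>.09)&(W[:,2]<.145)]
    print('card',np.round(cv2.boxPoints(cv2.minAreaRect((p[:,:2]*1000).astype(np.float32))),1).tolist())
E
```

```text
t: 11.63
eef_pos: [0.4761, 0.0015, 0.0862]
tool_rot: [0.0, 0.969, 0.248, 0.0]
contact_force: [0.1, 0.8, 0.2]
gripper_width: 0.147
grasp_force: 39.1
t: 13.05
eef_pos: [0.4395, 0.1275, 0.0856]
tool_rot: [-0.0, 0.751, 0.66, -0.001]
contact_force: [0.6, 0.6, -1.4]
gripper_width: 0.143
grasp_force: 39.1
top 0  
card [[456.5, 257.70001220703125], [459.29998779296875, 257.3999938964844], [474.5, 377.8999938964844], [471.70001220703125, 378.29998779296875]]
side 134 [0.4126 0.125  0.0794] [0.4797 0.1955 0.1449]
0.125 33 x [0.413 0.435 0.478] z [0.081 0.145]
0.13 27 x [0.413 0.445 0.48 ] z [0.101 0.145]
0.135 12 x [0.421 0.434 0.451] z [0.103 0.144]
0.14 3 x [0.428 0.447 0.448] z [0.118 0.139]
0.145 7 x [0.445 0.447 0.451] z [0.109 0.121]
0.15 2 x [0.448 0.449 0.45 ] z [0.122 0.122]
0.165 7 x [0.434 0.435 0.436] z [0.081 0.099]
0.17 8 x [0.433 0.434 0.435] z [0.081 0.124]
0.175 7 x [0.433 0.434 0.436] z [0.079 0.119]
0.18 11 x [0.432 0.433 0.436] z [0.081 0.123]
0.185 7 x [0.431 0.433 0.435] z [0.082 0.124]
0.19 9 x [0.429 0.431 0.434] z [0.081 0.123]
0.195 1 x [0.43 0.43 0.43] z [0.093 0.093]
card [[449.70001220703125, 219.3000030517578], [454.1000061035156, 218.8000030517578], [474.0, 384.0], [469.6000061035156, 384.6000061035156]]
```

View pics/f1.png

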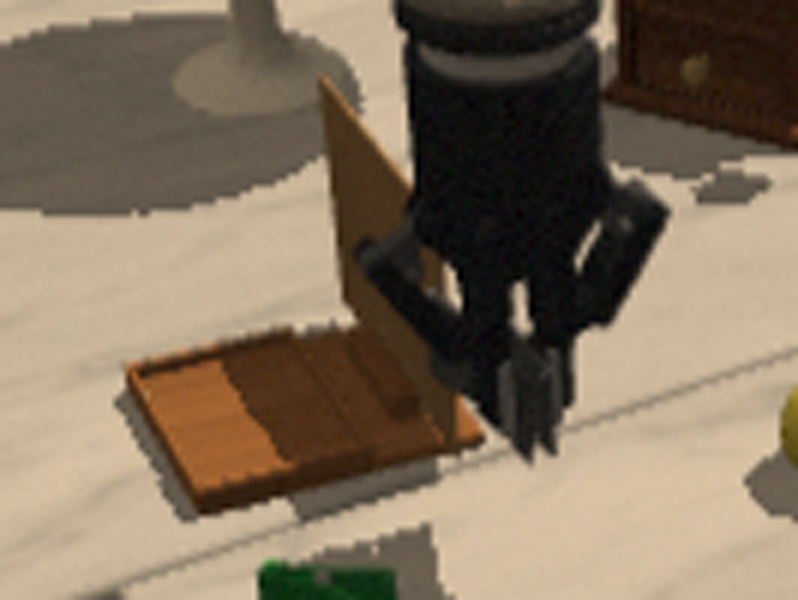

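The clip is gaping at (530,390), and its jaw slope in the depth data matches 0.3 rad per half, so it is wide open. I advance slowly along the card plane.

```bash
python3 -m jog '[[0,0.12,0,0],[0.4,0.12,0,0],[0.9,0.12,0,0],[1.4,0.12,0,0],[1.9,0.12,0,0],[2.4,0.12,0,0],[2.9,0.12,0,0],[3.3,0.12,0,0],[3.7,0.12,0,0],[4,0.12,0,0],[4.2,0.12,0,0],[4.2,0.12,0,0],[4.2,0.12,0,0],[4.2,0.12,0,0],[4.2,0.12,0,0],[4.2,0.12,0,0]]'
python3 - <<'E'
from h import *
s=grab('side');t=grab('top')
cv2.imwrite('pics/f2.png',cv2.resize(s['pixels'][135:195,150:230,::-1],(800,600),interpolation=cv2.INTER_CUBIC))
W=cloud(s).reshape(-1,3);W=W[s['depth'].ravel()>0]
for y in np.arange(.195,.245,.004):
    q=W[(W[:,0]>.4)&(W[:,0]<.5)&(W[:,2]>.078)&(W[:,2]<.125)&(W[:,1]>=y)&(W[:,1]<y+.004)]
    if len(q): print(round(y,3),len(q),np.round(np.sort(q[:,0]),3))
for n,c in(('side',s),('top',t)):
    W=cloud(c).reshape(-1,3);W=W[c['depth'].ravel()>0];p=W[(W[:,0]>.4)&(W[:,0]<.56)&(W[:,1]>.26)&(W[:,1]<.4)&(W[:,2]>.1)&(W[:,2]<.145)]
    print(n,cv2.fitLine(p[:,:2].astype(np.float32),cv2.DIST_HUBER,0,.001,.001).ravel())
E
```

```text
t: 14.48
eef_pos: [0.4463, 0.1692, 0.0861]
tool_rot: [0.0, 0.751, 0.661, -0.0]
contact_force: [-0.4, -1.0, -1.0]
gripper_width: 0.151
grasp_force: 39.1
0.195 2 [0.455 0.457]
0.207 4 [0.44  0.44  0.441 0.442]
0.211 6 [0.44  0.441 0.442 0.442 0.442 0.442]
0.215 6 [0.439 0.44  0.44  0.44  0.44  0.441]
0.219 10 [0.437 0.438 0.439 0.439 0.44  0.44  0.44  0.441 0.441 0.442]
0.223 3 [0.439 0.439 0.441]
0.227 5 [0.438 0.439 0.439 0.44  0.441]
0.231 8 [0.437 0.437 0.437 0.437 0.439 0.44  0.44  0.443]
0.235 5 [0.436 0.436 0.438 0.44  0.441]
0.239 3 [0.452 0.452 0.455]
0.243 2 [0.453 0.454]
side [0.12897047 0.99164844 0.4652354  0.33247313]
top [0.12591545 0.992041   0.4693011  0.34956357]
```

View pics/f2.png

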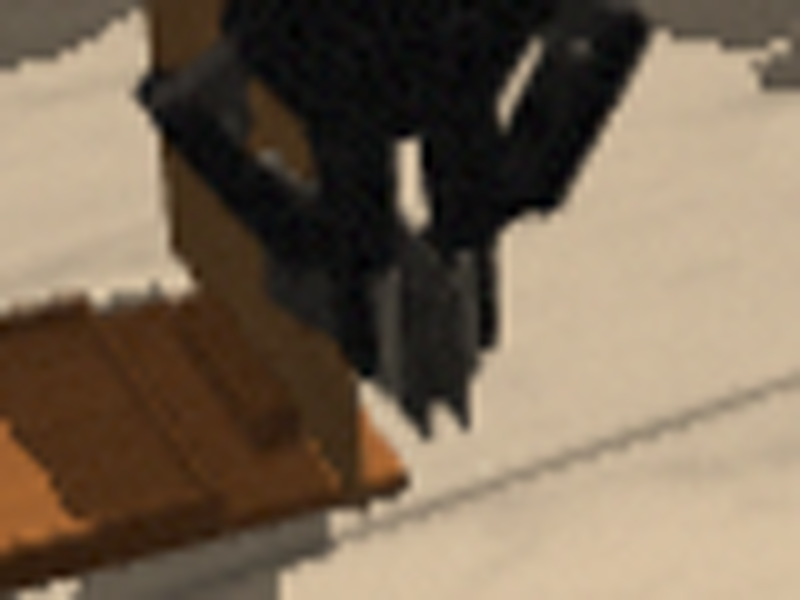

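The jaws straddle the card edge. Its plane lies within 1 mm of the mid-line, about 16 mm inside the tips, and no contact force shows. I hand in.

```bash
python3 -c "
from station import bot
o=bot.get_obs();print(abs(o['joint_vel']).max(),o['gripper_width']);print(bot.hand_in())"
```

```text
0.002932031525470109 0.15151993790933813
the job is handed in; nothing more can be done
None
```

The job is handed in: the small clip lies flat in the small stand's tray, and the large clip is held still and wide open around the large card's near side edge, about 16 mm inside the tips by depth-camera measurement, with no contact force showing.

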